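# Scrub an angled centrifuge sleeve with a tube brush

### The job

Scrub out the one open sleeve of the centrifuge rotor: take the brush from its stand, push it down the slanted sleeve until you feel the rubber cushion at the bottom give by two or three millimetres, pause there a moment, and do this three times, drawing the bristles at least half out of the mouth between strokes. Be gentle with the sleeve and cushion (never 20 N or more), then put the brush back upright in its stand, bristles down and resting on the floor of the stand, and let go; leave the jar and the bottle where they are.

Things in the scene. Friction and masses are not known exactly. Their poses are not given: they have to be found in the camera images.
- brush: tube brush, 215 mm long, 80 g, standing bristles down in its stand. Origin at the centre of its bristle tip, z up along the brush. Stiff bristle head 25 mm diameter from 0 to 60 mm, steel stem 7 mm diameter to 125 mm, eight-sided handle, 18 mm across its flats (facing its x axis and every 45 degrees on), from 125 to 215 mm
- brush_tip (a point): bristle tip of the brush, the brush's origin
- brush_grip (a point): point on the brush's axis 165 mm above its tip, midway up the handle: a good place to grip
- rotor: fixed centrifuge angle rotor on a grey foot, about 260 mm across and 165 mm high: four aluminium sleeves around a hub, each leaning 30 degrees from vertical with its mouth towards the hub. Three hold tubes with grey caps that stand 18 mm proud of the mouths; one is open. Origin on the bench under the hub; the open sleeve lies in its +x direction
- sleeve: the open sleeve of the rotor, fixed to it: 40 mm outer, 34 mm inner diameter (39 mm in the top 6 mm), 128 mm long. Origin at the centre of its underside, z axis along the sleeve's axis up and out of the mouth
- sleeve_mouth (a point): centre of the open sleeve's mouth, on its axis, 128 mm from its underside
- cushion (a joint): how far the sprung rubber cushion at the bottom of the open sleeve is pressed in, along the sleeve: 0 free, 0.006 m fully in. It starts to give at 2 N and takes 1 N more for each mm. The face of the cushion lies 72 to 102 mm below the mouth, depending on the adapter under it, which cannot be seen: feel for it
- stand: fixed white plastic brush stand: disc foot 96 mm diameter, 8 mm thick, with an upright cup in the middle, 83 mm high, 34 mm inner diameter, flaring to 48 mm at the mouth over its top 17 mm. Origin at the centre of its underside, z up
- stand_floor (a point): centre of the cup's inner floor, 8 mm above the bench, on which the brush rests
- jar: bystander: amber jar with a white cap, 48 mm diameter, 70 mm high, origin at the centre of its underside
- reagent: bystander: white bottle with a blue cap, 60 mm diameter, 120 mm high, origin at the centre of its underside. A fixed white vortex mixer, 100 mm high, stands on the bench behind it, more than 0.74 m from the robot
Not all that is in view belongs to the job. Leave any red or yellow look-alike of the stand alone.

How it is judged:
By the outcome, as a careful person would: the job done as asked, in the order asked, and still so for the second after the job is handed in, with the robot touching nothing.
It also fails if it takes over 72 s, if anything falls off the work surface, if the arm or the gripper's body presses on something with over 40 N, if the wrist force passes 120 N, or if a joint passes its speed limit or range.

### The arm

A 6-joint arm with a two-finger parallel gripper is mounted at the origin on the work surface. World frame = base frame: x ahead of the robot, y to its left, z up, the work surface at z = 0. Lengths are in m, angles in degrees, forces in N, time in s.
With the tool pointing down it reaches from about 0.25 to 0.725 m from the base axis. Payload 9.7 kg.
Tool frame: the origin (TCP) lies between the finger pads; the fingertips stand 11 mm ahead of it and the grasp point (between the pads) lies 8 mm behind it; y points along the fingers, x is the direction in which the jaws open and shut, and the axes are right-handed (so a half turn about y gives the same grasp; the last joint's range is limited). The gripper opens to 85 mm and grips with 20 to 120 N. Pads are 22 mm wide; open, the fingers measure 114 mm over their backs; the gripper's body (76 mm by 85 mm) begins 54 mm behind the grasp point. The pads swing forward as they close: fully open they stand 13 mm farther back than shut.
Start: joints at [-70.531, 4.979, 10.078, 95.1, 0, 90], TCP at [0.183, -0.519, 0.242] pointing down, gripper open.
Joint ranges: [-179.16, 179.16], [-48.56, 103.87], [-65.8, 70.77], [-126.05, 130.52], [-82.76, 87.17], [-180, 180]. Speed limits (degrees/s): [127.2, 127.2, 147.25, 180, 180, 180].

### API

Orientations are given as [roll, pitch, yaw] about the fixed x, y, z axes, in that order (R = Rz(yaw) Ry(pitch) Rx(roll)).
In Python, from workcell import bot, vision gives the robot as it stands. The module is installed in compiled form; this text tells all that it offers.
- The arm moves only by the shell command python3 -m crank 'ROWS' [OPENING] [FORCE]. ROWS is text: rows parted by semicolons, each of 6 numbers parted by spaces: the shift along the tool's x, y, z in m, then the turn, a rotation vector about the tool's x, y, z in rad. A call has 1 to 8 rows; each row is the pose to reach, as a shift and turn from the pose commanded when the call began, along the tool's axes at that moment; what a row does not reach only later rows make up. A row lasts 1/10 s, in which the tool goes at most 50 mm and 8.59 degrees, less where a joint would pass 70% of its speed; a pose out of reach is approached as far as the arm can. A call with a gripper value outside its range is refused whole. OPENING is the gripper's target within -1 to 1 (shut at 1, half-way at 0, fully open at -1), set as the call begins (- or left out, the last holds). The fingers move at their own pace and stop on an object; FORCE is the grip in N (left out, the last holds). Time passes only in rows, so rows that repeat a pose let the fingers close. It gives the time, the measured TCP pose, the force and the opening at its end, in the units of the state.
- bot.get_obs(): the state, without advancing time (a new reading comes with each control period).
- vision.camera(name): name is "side" or "top"; returns the picture (400x640x3 uint8, red, green, blue); there is no depth.
- vision.get_calibration(name): a dict with "fx", "fy", "cx", "cy" (pixels), "rvec" (rotation vector, rad) and "tvec" (3), from world to camera coordinates, as OpenCV has them. Camera axes: x right, y down, z forward; pixel columns grow to the right and rows downward; lengths in m; the calibration is good to about 2 mm. A picture is of the moment at which its call begins. get_calibration takes no time and is no camera call.
- bot.job_done(): hands the job in, once; it reports no verdict.
The state is a dict: "time": time; "q": joint angles; "qd": joint speeds; "joint_efforts": joint torques, N m; "ee_pos": TCP position; "tcp_rot": TCP orientation; "wrist_force": force on the tool from outside, world axes, zero at the start; "torque": the same for the moment, N m; "opening": finger opening in m.
Only numpy, scipy, OpenCV 4.12 (cv2) and the standard library are available. Lean on these libraries where they do the work, as an engineer would, in place of code of your own. Each camera call takes 0.05 s, during which the arm holds its last target. There are 200 camera calls.

## Working session

There is one attempt and no reset: what is moved stays moved. The work goes in short steps, Python scripts to look and compute and a shell command to move; the robot and the scene stay as the last step left them, time stands still between calls to the robot, and variables do not carry over. Pictures are saved under pics/ and viewed, about 8 in all and at most 12, crops included, and the job is handed in when it is done.

```bash
mkdir -p pics; ls
python3 - <<'E'
from workcell import bot, vision
import cv2
print(bot.get_obs())
for n in("side","top"):
    im=vision.camera(n); cv2.imwrite(f"pics/{n}0.png",im[:,:,::-1]); print(n,vision.get_calibration(n))
E
```

```text
pics
{'time': 0.0, 'q': array([-7.05312436e+01,  5.01059390e+00,  1.00313481e+01,  9.50988302e+01,
       -8.37437961e-04,  9.00000683e+01]), 'qd': array([ 0.00185678, -0.10847572,  0.10536246, -0.0940433 , -0.00819492,
        0.07735925]), 'joint_efforts': array([ 7.68005848e-04, -5.20386279e+01,  4.64799678e+01,  1.64172985e-02,
        8.34636603e-05,  7.74650488e-06]), 'ee_pos': array([ 0.18323111, -0.5183388 ,  0.2415601 ]), 'tcp_rot': array([-9.00008375e+01,  7.80760232e-02, -7.05313119e+01]), 'wrist_force': array([0.17478597, 0.17766813, 0.00032968]), 'torque': array([-0.009559  ,  0.01537028,  0.00147481]), 'opening': 0.08570319683248996}
side {'fx': 365.6850725997873, 'fy': 365.6850725997873, 'cx': 327.17203856662496, 'cy': 202.42241770568967, 'rvec': array([ 0.9182265 , -2.55748259,  1.03811984]), 'tvec': array([0.40102544, 0.35497212, 0.53689862])}
top {'fx': 395.237773520945, 'fy': 395.237773520945, 'cx': 311.23224229650106, 'cy': 193.81579331213416, 'rvec': array([ 2.10112985, -2.13798615,  0.21888946]), 'tvec': array([-0.02285616,  0.57151215,  0.9771735 ])}
```

View pics/side0.png

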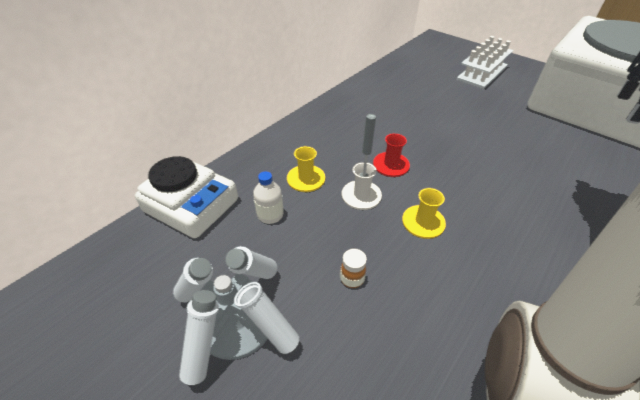

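View pics/top0.png

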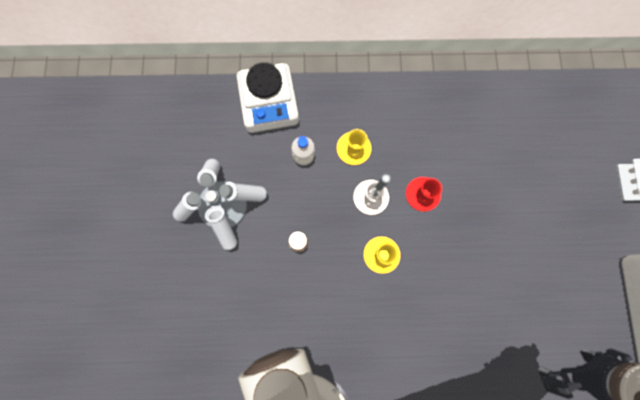

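Candidates for the stand are the white one (side 362,190; top 371,197), two yellow ones and a red one. The white one fits, and it holds the brush. The open sleeve candidate has its mouth at side (250,295) and top (216,214). I'll confirm both in an enlarged crop.

Run:
```python
import cv2, numpy as np
s=cv2.imread("pics/side0.png");t=cv2.imread("pics/top0.png")
def c(im,x,y,w,h,k): return cv2.resize(im[y:y+h,x:x+w],None,fx=k,fy=k,interpolation=cv2.INTER_CUBIC)
a=np.zeros((600,800,3),np.uint8)
p=c(s,165,240,140,150,3); a[:450,:420]=p[:450]       # x3, origin 165,240
p=c(t,165,150,110,110,3); a[:330,420:750]=p            # origin 165,150
p=c(t,340,165,65,60,4); a[335:575,420:680]=p   # origin 340,165 x4
p=c(s,330,105,60,110,3)[:,:]; 
a[:330,750:]=0
p=c(s,340,108,50,110,2.4); a[335:335+p.shape[0],680:680+p.shape[1]]=p
cv2.imwrite("pics/crop1.png",a)
```

```text
(no output)
```

View pics/crop1.png

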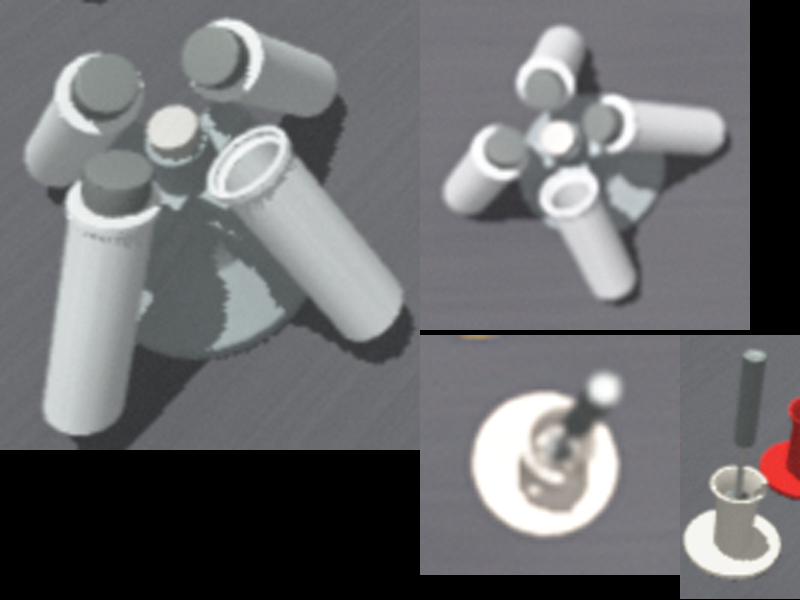

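```bash
cat > h.py <<'E'
import numpy as np, cv2
from workcell import bot, vision
class Cam:
    def __init__(s,n):
        c=vision.get_calibration(n); s.K=np.array([[c["fx"],0,c["cx"]],[0,c["fy"],c["cy"]],[0,0,1]])
        s.rv=c["rvec"]; s.R=cv2.Rodrigues(c["rvec"])[0]; s.t=c["tvec"]; s.o=-s.R.T@s.t
    def ray(s,p):
        d=s.R.T@np.linalg.inv(s.K)@[p[0],p[1],1]; return d/np.linalg.norm(d)
    def plane(s,p,z):
        d=s.ray(p); return s.o+d*(z-s.o[2])/d[2]
    def proj(s,X): return cv2.projectPoints(np.atleast_2d(np.asarray(X,float)),s.rv,s.t,s.K,None)[0][:,0]
S,T=Cam("side"),Cam("top")
def tri(ps,pt):
    a,b=S.ray(ps),T.ray(pt); k=np.linalg.lstsq(np.c_[a,-b],T.o-S.o,rcond=None)[0]
    P,Q=S.o+a*k[0],T.o+b*k[1]; return (P+Q)/2, np.linalg.norm(P-Q)
E
python3 - <<'E'
from h import *
np.set_printoptions(precision=4,suppress=True)
print("mouth",tri((248.5,294.8),(214.7,214)),"hub",tri((222.5,282.2),(210.5,195.8)))
caps_s=[(200.5,267.5),(235.8,258.2),(204.5,296.5)];caps_t=[(206.5,179.2),(225.5,191.2),(193.5,199.2)]
for a in caps_s:
    for b in caps_t: print(a,b,*tri(a,b))
print("handle",tri((371.3,116.75),(386.2,178.2)))
for n,c,box in(("side",S,(335,160,390,215)),("top",T,(345,170,400,220))):
    im=cv2.imread(f"pics/{n}0.png"); x0,y0,x1,y1=box
    m=(im.min(2)>225)[y0:y1,x0:x1].astype(np.uint8)
    k=max(cv2.findContours(m,0,1)[0],key=cv2.contourArea)
    h=cv2.convexHull(k)+np.array([x0,y0]); e=cv2.fitEllipse(h); print(n,e,c.plane(e[0],.008))
E
```

```text
mouth (array([0.5106, 0.2005, 0.1285]), np.float64(0.0010914423250712882)) hub (array([0.5554, 0.2118, 0.1312]), np.float64(8.602229892326382e-05))
(200.5, 267.5) (206.5, 179.2) [0.594  0.2198 0.1434] 0.0004195616939988949
(200.5, 267.5) (225.5, 191.2) [0.5872 0.1977 0.1212] 0.052654432819307484
(200.5, 267.5) (193.5, 199.2) [0.5377 0.2342 0.2122] 0.015184832030816407
(235.8, 258.2) (206.5, 179.2) [0.5648 0.196  0.18  ] 0.046086120016089756
(235.8, 258.2) (225.5, 191.2) [0.564  0.1735 0.1446] 0.0018873518625909815
(235.8, 258.2) (193.5, 199.2) [0.5166 0.2132 0.2369] 0.025422318236871137
(204.5, 296.5) (206.5, 179.2) [0.6064 0.2348 0.0643] 0.016597080552703522
(204.5, 296.5) (225.5, 191.2) [0.6022 0.2114 0.031 ] 0.03956264350114977
(204.5, 296.5) (193.5, 199.2) [0.545  0.248  0.1487] 0.001873371117354634
handle (array([ 0.5705, -0.1988,  0.2183]), np.float64(0.001247697928141684))
side ((361.2701416015625, 193.9406280517578), (26.710050582885742, 38.418392181396484), 95.15339660644531) [ 0.567  -0.1919  0.008 ]
top ((370.6490783691406, 196.82205200195312), (33.8314323425293, 35.341041564941406), 122.11368560791016) [ 0.5698 -0.1959  0.008 ]
```

The white stand holds the brush (side 362,194; top 371,197). The only uncapped sleeve has its mouth at side (248.5,294.8) and top (214.7,214), and it leans down towards the robot. I'll grasp with the tool tilted 40° outward, so it will be near vertical at the sleeve. First I'll write a pose helper and refine the measurements.

```bash
cat >> h.py <<'E'
from scipy.spatial.transform import Rotation as Ro
np.set_printoptions(precision=4,suppress=True)
def Rt(az,tilt,flip=1):  # y_tool tilted outward by tilt from down, in vertical plane az; x horizontal
    a,t=np.radians([az,tilt]); h=np.array([np.cos(a),np.sin(a),0]); y=np.sin(t)*h-np.cos(t)*np.array([0,0,1])
    x=flip*np.array([np.sin(a),-np.cos(a),0]); return np.c_[x,y,np.cross(x,y)]
def cur():
    o=bot.get_obs(); return o["ee_pos"],Ro.from_euler("xyz",o["tcp_rot"],degrees=True).as_matrix()
def rel(P,R):
    p,C=cur(); return C.T@(np.asarray(P)-p), Ro.from_matrix(C.T@R).as_rotvec()
E
python3 - <<'E'
from h import *
print("handle top on z=.223",S.plane((371.3,116.75),.223),T.plane((386.2,178.2),.223))
print("mouth on z=.13",S.plane((248.5,294.8),.13),T.plane((214.7,214),.13))
for f in(1,-1):
    R=Rt(-18.9,40,f); print(f,rel(np.array([.569,-.195,.173])-.1*R[:,1],R))
E
python3 -m crank '0 -0.02 0 0 0.1 0;0 -0.02 0 0 0.1 0' -1 60
python3 -c "
from h import *;print(bot.get_obs()['q'])"
```

```text
handle top on z=.223 [ 0.5662 -0.1926  0.223 ] [ 0.57   -0.1976  0.223 ]
mouth on z=.13 [0.5093 0.2007 0.13  ] [0.5108 0.2005 0.13  ]
1 (array([-0.2162, -0.0077,  0.4211]), array([ 0.6718,  0.6415, -0.2347]))
-1 (array([-0.2162, -0.0077,  0.4211]), array([-0.2985, -2.3456, -0.8543]))
time: 0.3
ee_pos: [0.1835, -0.5189, 0.264]
tcp_rot: [-90.0, -0.1, -76.4]
wrist_force: [0.1, 0.4, 0.8]
opening: 0.0853
[-70.5301   5.4558  13.0177  97.4362   0.0004  95.8365]
```

Run:
```python
from h import *
R=Rt(-18.9,40,-1); print(rel(np.array([.568,-.195,.173])-.1*R[:,1],R))
```

```text
(array([-0.2588,  0.0139,  0.3959]), array([-0.2565, -2.4394, -0.8867]))
```

```bash
python3 -m crank '-0.05 0 0.08 0 -0.2 0;-0.1 0 0.16 0 -0.4 0;-0.13 0 0.2 0 -0.6 0;-0.16 0 0.25 0 -0.75 0;-0.2 0 0.3 0 -0.9 0;-0.23 0 0.35 0 -1.05 0;-0.259 0.01 0.396 0 -1.2 0;-0.259 0.01 0.396 0 -1.2 0'
python3 - <<'E'
from h import *
print(bot.get_obs()["q"])
R=Rt(-18.9,40,-1); print(rel(np.array([.568,-.195,.173])-.1*R[:,1],R))
E
```

```text
time: 1.1
ee_pos: [0.4574, -0.2247, 0.2559]
tcp_rot: [-90.0, -0.0, -7.0]
wrist_force: [0.8, -1.3, 0.1]
opening: 0.0851
[-26.1623  -0.2621   6.1854  96.4354  -0.0034  70.8403]
(array([0.0432, 0.0063, 0.0562]), array([-0.5847, -1.3038, -0.4745]))
```

```bash
R='0.043 0.006 0.056 -0.585 -1.304 -0.475'; unset R
python3 -m crank '0.043 0.006 0.056 -0.585 -1.304 -0.475;0.043 0.006 0.056 -0.585 -1.304 -0.475;0.043 0.006 0.056 -0.585 -1.304 -0.475;0.043 0.006 0.056 -0.585 -1.304 -0.475;0.043 0.006 0.056 -0.585 -1.304 -0.475;0.043 0.006 0.056 -0.585 -1.304 -0.475;0.043 0.006 0.056 -0.585 -1.304 -0.475;0.043 0.006 0.056 -0.585 -1.304 -0.475'
python3 - <<'E'
from h import *
print(bot.get_obs()["q"])
R=Rt(-18.9,40,-1); print(rel(np.array([.568,-.195,.173])-.1*R[:,1],R))
E
```

```text
time: 1.9
ee_pos: [0.5062, -0.1763, 0.2499]
tcp_rot: [-122.7, -4.4, 55.6]
wrist_force: [-0.3, 0.2, -0.7]
opening: 0.0856
[-15.9652 -28.8967 -24.7267  61.7436  -6.3321  17.9057]
(array([0.0022, 0.0001, 0.0006]), array([-0.116 , -0.2633, -0.0995]))
```

```bash
python3 -m crank '0.002 0 0.001 -0.116 -0.263 -0.1;0.002 0 0.001 -0.116 -0.263 -0.1;0.002 0 0.001 -0.116 -0.263 -0.1;0.002 0 0.001 -0.116 -0.263 -0.1'
python3 - <<'E'
from h import *
print(bot.get_obs()["q"])
p,C=cur();print(p,C)
R=Rt(-18.9,40,-1); print("to grasp",rel(np.array([.568,-.195,.173])+.008*R[:,1],R))
s=vision.camera("side")[:,:,::-1];t=vision.camera("top")[:,:,::-1]
for n,c in(("side",S),("top",T)): print(n,"TCP px",c.proj(p), "mid-grasp", c.proj(p-.008*C[:,1]),"tips",c.proj(p+.011*C[:,1]))
a=np.hstack([cv2.resize(s[80:240,300:440],None,fx=2.85,fy=2.85),cv2.resize(t[110:270,310:450],None,fx=2.85,fy=2.85)])
cv2.imwrite("pics/pre.png",a)
E
```

```text
time: 2.3
ee_pos: [0.5063, -0.1748, 0.2499]
tcp_rot: [-129.8, -0.3, 70.4]
wrist_force: [-0.7, 0.8, 0.1]
opening: 0.0853
[-18.98   -36.0817 -32.1469  54.1037  -0.1319   0.6347]
[ 0.5063 -0.1748  0.2499] [[ 0.3347  0.605  -0.7225]
 [ 0.9423 -0.2105  0.2602]
 [ 0.0053 -0.7679 -0.6405]]
to grasp (array([ 0.0012,  0.1086, -0.0006]), array([-0.0029, -0.0121, -0.0032]))
side TCP px [[394.5294 120.2077]] mid-grasp [[396.8471 118.6918]] tips [[391.4253 122.238 ]]
top TCP px [[379.5326 204.6958]] mid-grasp [[379.3613 206.4873]] tips [[379.7636 202.281 ]]
```

View pics/pre.png

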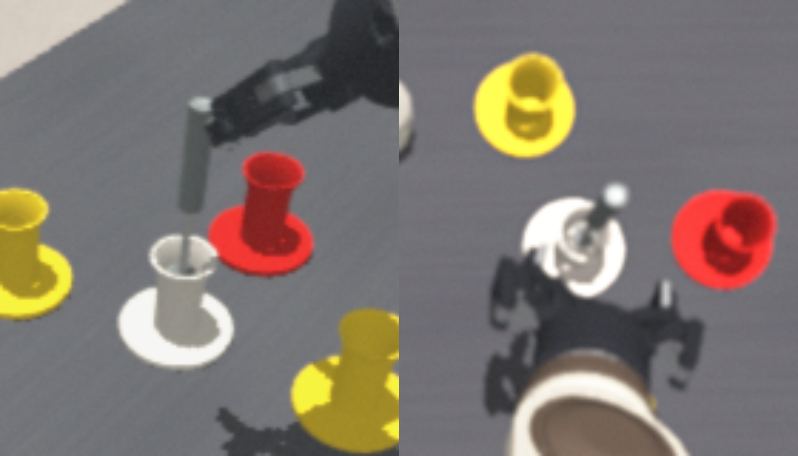

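```bash
python3 -m crank '0 0.03 0 0 0 0;0 0.06 0 0 0 0;0 0.09 0 0 0 0;0.001 0.108 -0.001 0 -0.01 0;0.001 0.108 -0.001 0 -0.01 0'
python3 -m crank '0 0 0 0 0 0;0 0 0 0 0 0;0 0 0 0 0 0;0 0 0 0 0 0;0 0 0 0 0 0;0 0 0 0 0 0' 1 60
python3 -m crank '0 0 0 0 0 0;0 0 0 0 0 0;0 0 0 0 0 0;0 0 0 0 0 0;0 0 0 0 0 0;0 0 0 0 0 0'
python3 - <<'E'
from h import *
p,C=cur();print(p,C, "lift 120 world",C.T@[0,0,.12])
E
```

```text
time: 2.9
ee_pos: [0.5736, -0.196, 0.1643]
tcp_rot: [-129.5, 0.1, 71.0]
wrist_force: [-0.8, 0.2, 0.3]
opening: 0.0856
time: 3.5
ee_pos: [0.5736, -0.1965, 0.169]
tcp_rot: [-130.0, 0.1, 71.1]
wrist_force: [-0.0, 0.2, 3.2]
opening: 0.0175
time: 4.1
ee_pos: [0.5737, -0.1966, 0.169]
tcp_rot: [-130.0, 0.1, 71.1]
wrist_force: [-1.2, 0.3, 5.7]
opening: 0.0173
[ 0.5737 -0.1966  0.169 ] [[ 0.3241  0.6075 -0.7252]
 [ 0.946  -0.2097  0.2472]
 [-0.0019 -0.7662 -0.6426]] lift 120 world [-0.0002 -0.0919 -0.0771]
```

```bash
python3 -m crank '0 -0.015 -0.013 0 0 0;0 -0.031 -0.026 0 0 0;0 -0.046 -0.039 0 0 0;0 -0.061 -0.051 0 0 0;0 -0.077 -0.064 0 0 0;0 -0.092 -0.077 0 0 0;0 -0.107 -0.09 0 0 0;0 -0.107 -0.09 0 0 0'
python3 - <<'E'
from h import *
p,C=cur();print(p,bot.get_obs()["opening"])
s=vision.camera("side")[:,:,::-1];t=vision.camera("top")[:,:,::-1]
cv2.imwrite("pics/s1.png",s);cv2.imwrite("pics/t1.png",t)
a=np.hstack([cv2.resize(s[60:220,310:450],None,fx=2.85,fy=2.85),cv2.resize(t[100:260,310:450],None,fx=2.85,fy=2.85)])
cv2.imwrite("pics/lift.png",a)
E
```

```text
time: 4.9
ee_pos: [0.5743, -0.1964, 0.3103]
tcp_rot: [-130.1, 0.1, 71.1]
wrist_force: [0.4, 0.6, -0.1]
opening: 0.0175
[ 0.5743 -0.1964  0.3103] 0.017456533938072134
```

View pics/lift.png

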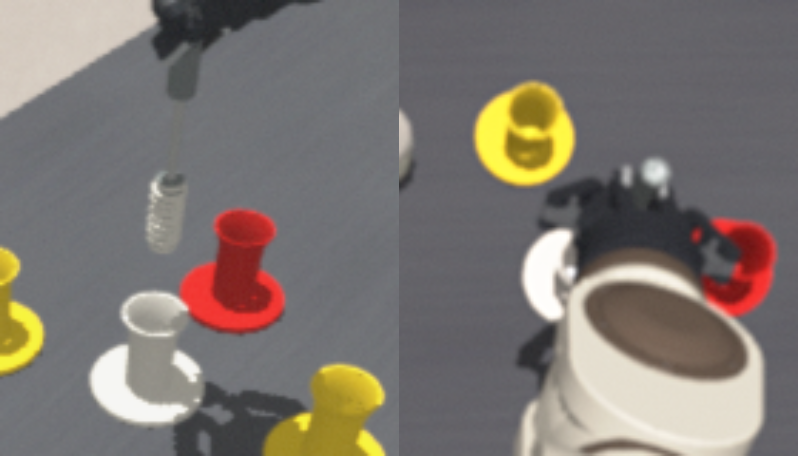

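Run:
```python
from h import *
s=lambda x,y:(165+(x+.5)/3-.5,240+(y+.5)/3-.5); t=lambda x,y:(165+(x-419.5)/3-.5,150+(y+.5)/3-.5)
n1=np.cross(S.ray(s(256,182)),S.ray(s(372.5,312.5))); n2=np.cross(T.ray(t(572.5,203.5)),T.ray(t(614,280)))
u=np.cross(n1,n2);u/=np.linalg.norm(u);u*=np.sign(u[2]);print("axis",u,"lean",np.degrees(np.arccos(u[2])),"az",np.degrees(np.arctan2(u[1],u[0])))
A=np.array([n1,n2,[0,0,1]]);P=np.linalg.solve(A,[n1@S.o,n2@T.o,.13]);print("axis at z=.13",P)
p,C=cur(); g=p-.008*C[:,1]; print("pred tip px",S.proj(g-[0,0,.167]),T.proj(g-[0,0,.167]), "stem@60",S.proj(g-[0,0,.107]),"handle low",S.proj(g-[0,0,.042]), "top",T.proj(g+[0,0,.048]))
```

```text
axis [0.4834 0.1373 0.8646] lean 30.165039438132542 az 15.86202512070013
axis at z=.13 [0.5126 0.2041 0.13  ]
pred tip px [[366.9358 147.2275]] [[378.7966 186.3567]] stem@60 [[369.8548 123.3722]] handle low [[373.4306  94.1482]] top [[398.6588 161.4362]]
```

```bash
cat >> h.py <<'E'
M=np.array([.5105,.2015,.13]); AZ=14.5; U=np.array([.5*np.cos(np.radians(AZ)),.5*np.sin(np.radians(AZ)),.866])
RS=Rt(AZ,10,-1); G=.167
def tcp_sleeve(d): return M+(d+G)*U+.008*RS[:,1]  # d: tip above mouth along axis
E
python3 - <<'E'
from h import *
print(tcp_sleeve(.08),rel(tcp_sleeve(.08),RS))
E
```

```text
[0.6314 0.2328 0.336 ] (array([ 0.4245, -0.0774,  0.0453]), array([ 0.5044, -0.534 , -0.2499]))
```

```bash
python3 -m crank '0.02 -0.01 -0.01 0.02 -0.02 -0.01;0.05 -0.025 -0.02 0.06 -0.06 -0.03;0.09 -0.04 -0.02 0.1 -0.11 -0.05;0.13 -0.05 -0.01 0.15 -0.16 -0.075;0.17 -0.06 0 0.2 -0.21 -0.1;0.21 -0.07 0.01 0.25 -0.26 -0.125;0.24 -0.075 0.015 0.3 -0.31 -0.15;0.26 -0.08 0.02 0.33 -0.35 -0.165'
python3 - <<'E'
from h import *
print(rel(tcp_sleeve(.08),RS),bot.get_obs()["q"])
E
```

```text
time: 5.8
ee_pos: [0.5949, 0.0735, 0.3534]
tcp_rot: [-110.0, 2.0, 93.3]
wrist_force: [0.1, -0.7, -1.2]
opening: 0.0174
(array([ 0.1574,  0.0267, -0.0387]), array([ 0.1711, -0.1801, -0.0845])) [ 8.7507 -4.7095 10.1275 85.0468 -3.7445  4.449 ]
```

```bash
python3 -m crank '0.025 0 -0.005 0.03 -0.03 -0.015;0.055 0.005 -0.012 0.06 -0.065 -0.03;0.085 0.01 -0.02 0.09 -0.1 -0.045;0.115 0.017 -0.028 0.125 -0.13 -0.06;0.14 0.023 -0.035 0.155 -0.16 -0.075;0.157 0.027 -0.039 0.171 -0.18 -0.084;0.157 0.027 -0.039 0.171 -0.18 -0.084;0.157 0.027 -0.039 0.171 -0.18 -0.084'
python3 - <<'E'
from h import *
print(rel(tcp_sleeve(.015),RS),bot.get_obs()["q"])
E
```

```text
time: 6.6
ee_pos: [0.6324, 0.2301, 0.3366]
tcp_rot: [-100.1, 0.1, 104.3]
wrist_force: [0.1, -0.9, -0.5]
opening: 0.0172
(array([0.0028, 0.0502, 0.0423]), array([ 0.0025, -0.0032, -0.0027])) [20.485  15.6513 32.3783 96.6547 -1.2033  6.0746]
```

```bash
python3 -m crank '0.001 0.012 0.01 0 0 0;0.002 0.025 0.021 0 0 0;0.003 0.037 0.031 0 0 0;0.003 0.05 0.042 0 -0.003 -0.003;0.003 0.05 0.042 0 -0.003 -0.003;0.003 0.05 0.042 0 -0.003 -0.003'
python3 - <<'E'
from h import *
print(rel(tcp_sleeve(.015),RS),bot.get_obs()["q"])
s=vision.camera("side")[:,:,::-1];t=vision.camera("top")[:,:,::-1]
cv2.imwrite("pics/s2.png",s);cv2.imwrite("pics/t2.png",t)
p,C=cur();tip=p-.008*C[:,1]+G*(C@[0,-.766,-.643]);print("tip model",tip,S.proj(tip),T.proj(tip),"mouth",S.proj(M),T.proj(M))
a=np.hstack([cv2.resize(s[200:340,180:280],None,fx=4,fy=4),cv2.resize(t[140:280,170:270],None,fx=4,fy=4)])
cv2.imwrite("pics/pre2.png",a)
E
```

```text
time: 7.2
ee_pos: [0.6002, 0.2242, 0.2826]
tcp_rot: [-100.3, -0.0, 104.4]
wrist_force: [0.2, 0.1, -0.7]
opening: 0.0173
(array([0.0005, 0.0028, 0.0006]), array([ 0.006 , -0.0014,  0.0006])) [20.9628  8.1552 17.3176 88.8811 -1.1242  6.4361]
tip model [0.6794 0.2447 0.4361] [[63.355  78.5963]] [[150.3852  91.4831]] mouth [[247.5594 294.6807]] [[214.2757 214.1343]]
```

View pics/pre2.png

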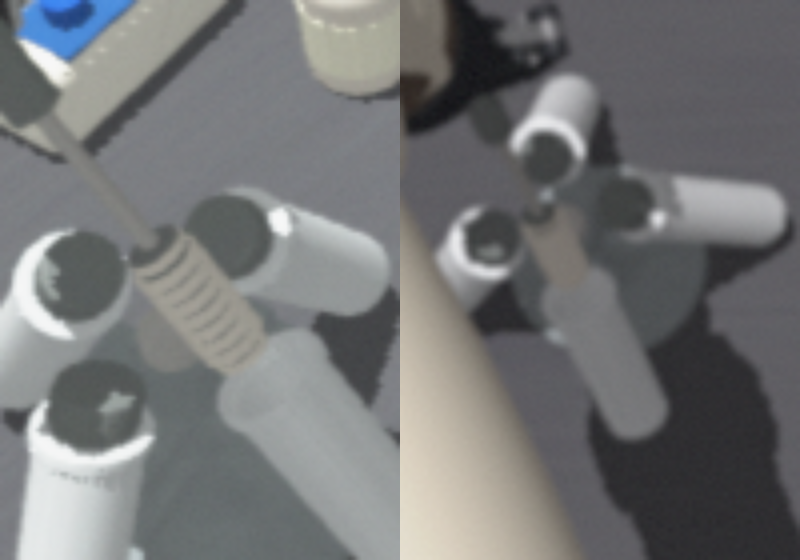

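```bash
cat > br.py <<'E'
from h import *
def line(n,im,c,box):
    x0,y0,x1,y1=box; i=im.astype(int); b,g,r=i[...,0],i[...,1],i[...,2]
    m=np.zeros(im.shape[:2],np.uint8); m[y0:y1,x0:x1]=((r-b>8)&(r-b<60)&(r>70))[y0:y1,x0:x1]
    N,L,st,cc=cv2.connectedComponentsWithStats(m); k=1+np.argmax(st[1:,4]); ys,xs=np.nonzero(L==k)
    vx,vy,x,y=cv2.fitLine(np.c_[xs,ys].astype(np.float32),cv2.DIST_L2,0,.01,.01).ravel()
    if vy<0: vx,vy=-vx,-vy
    d=c.proj([M,M+.02*U,M+.06*U,M+.08*U])
    print(n,"npx",len(xs),"bristle line pt",x,y,"slope",vx/vy,"sleeve-model slope",(d[3]-d[0])[0]/(d[3]-d[0])[1],"mouth",d[0],
      "perp offset of mouth from line px",(d[0][0]-x)*vy-(d[0][1]-y)*vx,"mm/px",1000*(c.R@M+c.t)[2]/c.K[0,0])
    return m
E
python3 - <<'E'
from br import *
s=cv2.imread("pics/s2.png");t=cv2.imread("pics/t2.png")
a=line("side",s,S,(205,252,260,300)); b=line("top",t,T,(195,188,230,218))
p,C=cur();tip=p-.008*C[:,1]-G*(C@[0,-.766,-.643]);up=C@[0,-.766,-.643]
print("tip model",tip,"perp from axis",(tip-M)-U*((tip-M)@U),(tip-M)@U,"up",up,U)
for c in(S,T): q=c.proj([tip,tip+.06*up]);print(q,(q[1]-q[0])[0]/(q[1]-q[0])[1])
E
```

```text
side npx 462 bristle line pt 230.82684 276.7987 slope 0.85852635 sleeve-model slope 0.8604098500860669 mouth [247.5594 294.6807] perp offset of mouth from line px 1.04733390749732 mm/px 1.503961856041535
top npx 137 bristle line pt 209.29198 203.0219 slope 0.52468985 sleeve-model slope 0.5199730676160822 mouth [214.2757 214.1343] perp offset of mouth from line px -0.7498673356333363 mm/px 2.4011725597099893
tip model [0.5194 0.2038 0.1457] perp from axis [ 0.0001  0.0001 -0.0001] 0.018224240959372133 up [0.4789 0.1225 0.8694] [0.4841 0.1252 0.866 ]
[[240.7833 286.901 ]
 [217.2879 259.3168]] 0.8517730423752479
[[211.838  209.4311]
 [203.3769 193.1915]] 0.5210153918305667
```

Run:
```python
from h import *
_,C=cur()
e1=np.cross(U,[0,0,1]);e1/=np.linalg.norm(e1);e2=np.cross(U,e1)
A=[]
for c,sl in((S,.8585),(T,.5247)):
    v=np.array([sl,1])/np.hypot(sl,1);n=np.array([v[1],-v[0]])
    q=c.proj([M,M+.001*e1,M+.001*e2]);A.append([(q[1]-q[0])@n,(q[2]-q[0])@n])
for r in([1.05,-.75],[1.6,-.4],[1.4,-.5]):
    k=np.linalg.solve(A,r);print(k,"mm; tool",C.T@(e1*k[0]+e2*k[1])/1000)
print("tool axis dir",C.T@-U)
```

```text
[-0.5177 -4.5352] mm; tool [ 0.0005 -0.0029  0.0035]
[ 0.341  -4.5648] mm; tool [-0.0003 -0.003   0.0035]
[ 0.0702 -4.4679] mm; tool [-0.0001 -0.0029  0.0034]
tool axis dir [-0.0013  0.7616  0.648 ]
```

```bash
python3 -m crank '0 -0.0015 0.0017 0 0 0;0 0.0023 0.0049 0 0 0;0 0.0061 0.0081 0 0 0;0 0.0099 0.0114 0 0 0;0 0.0137 0.0147 0 0 0;0 0.0175 0.0179 0 0 0;0 0.0213 0.0211 0 0 0;0 0.0213 0.0211 0 0 0'
python3 -m crank '0 0 0 0 0 0'
python3 - <<'E'
from h import *
p,C=cur();up=C@[0,-.766,-.643];tip=p-.008*C[:,1]-G*up;print("d",(tip-M)@U,"perp",tip-M-U*((tip-M)@U)); o=bot.get_obs();print(o["wrist_force"],C.T@o["wrist_force"],o["wrist_force"]@U,up,U)
E
```

```text
time: 8.1
ee_pos: [0.5835, 0.2206, 0.2564]
tcp_rot: [-100.2, -0.0, 104.5]
wrist_force: [0.0, -0.1, -1.3]
opening: 0.0173
time: 8.2
ee_pos: [0.5839, 0.2207, 0.2571]
tcp_rot: [-100.3, -0.1, 104.5]
wrist_force: [0.3, 0.3, -0.1]
opening: 0.017
d -0.012865428318842895 perp [-0.0019 -0.0001  0.0011]
[ 0.2807  0.3235 -0.1173] [ 0.2428  0.1787 -0.326 ] 0.07481782772598748 [0.4801 0.1232 0.8686] [0.4841 0.1252 0.866 ]
```

```bash
python3 -m crank '0 0.0038 0.0032 0 0 0;0 0.0076 0.0065 0 0 0;0 0.0114 0.0097 0 0 0;0 0.0152 0.013 0 0 0;0 0.0152 0.013 0 0 0'
python3 -m crank '0 0.0038 0.0032 0 0 0;0 0.0076 0.0065 0 0 0;0 0.0114 0.0097 0 0 0;0 0.0152 0.013 0 0 0;0 0.0152 0.013 0 0 0'
python3 - <<'E'
from h import *
p,C=cur();up=C@[0,-.766,-.643];tip=p-.008*C[:,1]-G*up;print("d",(tip-M)@U,"perp",tip-M-U*((tip-M)@U)); o=bot.get_obs();print(o["wrist_force"],C.T@o["wrist_force"],o["wrist_force"]@U)
s=vision.camera("side")[:,:,::-1];t=vision.camera("top")[:,:,::-1]
cv2.imwrite("pics/s3.png",s);cv2.imwrite("pics/t3.png",t)
a=np.hstack([cv2.resize(s[200:340,180:280],None,fx=4,fy=4),cv2.resize(t[140:280,170:270],None,fx=4,fy=4)])
cv2.imwrite("pics/in1.png",a)
E
```

```text
time: 8.7
ee_pos: [0.5737, 0.2181, 0.239]
tcp_rot: [-100.2, -0.0, 104.5]
wrist_force: [0.6, -0.2, 0.0]
opening: 0.0174
time: 9.2
ee_pos: [0.5639, 0.2156, 0.2218]
tcp_rot: [-100.2, -0.0, 104.5]
wrist_force: [-0.6, -0.1, -2.1]
opening: 0.0174
d -0.0538216982654724 perp [-0.0022 -0.0002  0.0013]
[-0.5585 -0.109  -2.1191] [0.0325 1.9845 0.9354] -2.119079451378358
```

View pics/in1.png

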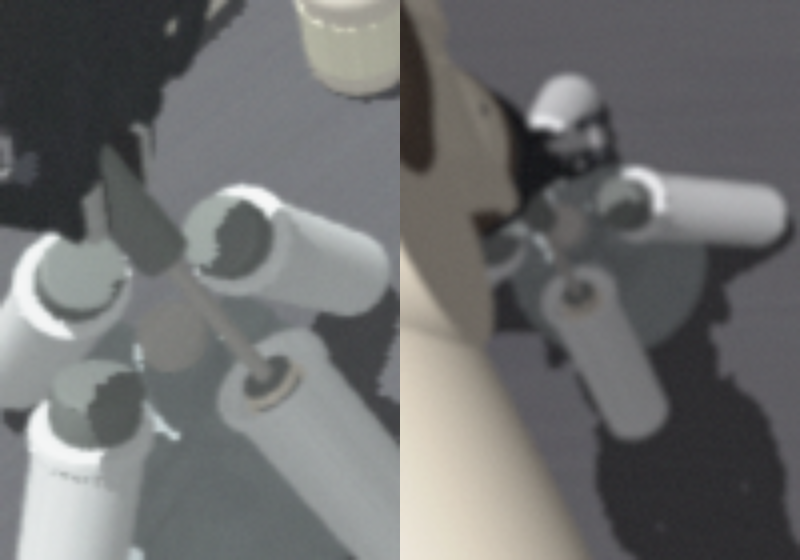

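Side crop: the stem enters the mouth centrally at about (250,294), with the bristle collar just inside. Top crop: the same, at about (214,213). Next I'll feel for the cushion, with a stop check between typed moves.

```bash
cat > ck.py <<'E'
import sys
from h import *
o=bot.get_obs();p,C=cur();up=C@[0,-.766,-.643];tip=p-.008*C[:,1]-G*up
f=o["wrist_force"]; fa=f@U; print("t %.1f d %.1f Fax %.1f |lat| %.1f"%(o["time"],1e3*((tip-M)@U),fa,np.linalg.norm(f-fa*U)))
sys.exit(fa>float(sys.argv[1]) or np.linalg.norm(f)>8)
E
python3 -m crank '0 0.003 0.0026 0 0 0;0 0.0061 0.0052 0 0 0;0 0.0084 0.0071 0 0 0;0 0.0084 0.0071 0 0 0' >/dev/null; python3 ck.py 1.8 &&
python3 -m crank '0 0.0015 0.0013 0 0 0;0 0.0015 0.0013 0 0 0' >/dev/null && python3 ck.py 1.8 && 
python3 -m crank '0 0.0015 0.0013 0 0 0;0 0.0015 0.0013 0 0 0' >/dev/null && python3 ck.py 1.8 && 
python3 -m crank '0 0.0015 0.0013 0 0 0;0 0.0015 0.0013 0 0 0' >/dev/null && python3 ck.py 1.8 && 
python3 -m crank '0 0.0015 0.0013 0 0 0;0 0.0015 0.0013 0 0 0' >/dev/null && python3 ck.py 1.8
```

```text
t 9.7 d -64.5 Fax -0.8 |lat| 1.6False
```

```bash
sed -i 's/sys.exit(\(.*\))$/sys.exit(int(\1))/' ck.py
python3 -m crank '0 0.0015 0.0013 0 0 0;0 0.0015 0.0013 0 0 0' >/dev/null && python3 ck.py 1.8 && 
python3 -m crank '0 0.0015 0.0013 0 0 0;0 0.0015 0.0013 0 0 0' >/dev/null && python3 ck.py 1.8 && 
python3 -m crank '0 0.0015 0.0013 0 0 0;0 0.0015 0.0013 0 0 0' >/dev/null && python3 ck.py 1.8 && 
python3 -m crank '0 0.0015 0.0013 0 0 0;0 0.0015 0.0013 0 0 0' >/dev/null && python3 ck.py 1.8 && 
python3 -m crank '0 0.0015 0.0013 0 0 0;0 0.0015 0.0013 0 0 0' >/dev/null && python3 ck.py 1.8 && 
python3 -m crank '0 0.0015 0.0013 0 0 0;0 0.0015 0.0013 0 0 0' >/dev/null && python3 ck.py 1.8
```

```text
t 9.9 d -66.0 Fax -0.6 |lat| 0.8
t 10.1 d -68.0 Fax -0.8 |lat| 0.3
t 10.3 d -70.1 Fax -1.1 |lat| 0.4
t 10.5 d -72.1 Fax -0.3 |lat| 0.7
t 10.7 d -74.1 Fax -1.2 |lat| 0.9
t 10.9 d -76.1 Fax -0.1 |lat| 0.8
```

```bash
python3 -m crank '0 0.0011 0.001 0 0 0;0 0.0011 0.001 0 0 0' >/dev/null && python3 ck.py 1.5 && 
python3 -m crank '0 0.0011 0.001 0 0 0;0 0.0011 0.001 0 0 0' >/dev/null && python3 ck.py 1.5 && 
python3 -m crank '0 0.0011 0.001 0 0 0;0 0.0011 0.001 0 0 0' >/dev/null && python3 ck.py 1.5 && 
python3 -m crank '0 0.0011 0.001 0 0 0;0 0.0011 0.001 0 0 0' >/dev/null && python3 ck.py 1.5 && 
python3 -m crank '0 0.0011 0.001 0 0 0;0 0.0011 0.001 0 0 0' >/dev/null && python3 ck.py 1.5 && 
python3 -m crank '0 0.0011 0.001 0 0 0;0 0.0011 0.001 0 0 0' >/dev/null && python3 ck.py 1.5 && 
python3 -m crank '0 0.0011 0.001 0 0 0;0 0.0011 0.001 0 0 0' >/dev/null && python3 ck.py 1.5 && 
python3 -m crank '0 0.0011 0.001 0 0 0;0 0.0011 0.001 0 0 0' >/dev/null && python3 ck.py 1.5
```

```text
t 11.1 d -77.5 Fax 0.1 |lat| 0.4
t 11.3 d -78.8 Fax -0.0 |lat| 0.9
t 11.5 d -79.8 Fax 0.9 |lat| 0.6
t 11.7 d -81.3 Fax 3.2 |lat| 1.1
```

```bash
for i in 1 2 3; do python3 -m crank '0 0 0 0 0 0' >/dev/null; python3 ck.py 99; done
python3 - <<'E'
from h import *
for i in range(4):
    o=bot.get_obs();print(o["wrist_force"],o["wrist_force"]@U); vision.camera("top")
E
```

```text
t 11.8 d -81.2 Fax 3.2 |lat| 0.8
t 11.9 d -81.4 Fax 3.1 |lat| 0.3
t 12.0 d -81.5 Fax 4.1 |lat| 0.7
[2.3469 1.0711 3.2583] 4.09182276346708
[2.0303 1.6003 2.5445] 3.386699534957287
[3.2818 0.038  2.2583] 3.549108284220561
[ 2.4432 -0.0054  2.9225] 3.7128961939474614
```

```bash
python3 -m crank '0 0.0006 0.0005 0 0 0;0 0.0006 0.0005 0 0 0' ; for i in 1 2 3 4 5 6; do python3 -m crank '0 0 0 0 0 0' >/dev/null; python3 ck.py 99; done
```

```text
time: 12.4
ee_pos: [0.5499, 0.212, 0.1971]
tcp_rot: [-100.3, -0.1, 104.5]
wrist_force: [2.5, 0.6, 4.0]
opening: 0.0174
t 12.5 d -82.4 Fax 3.8 |lat| 0.5
t 12.6 d -82.4 Fax 3.4 |lat| 0.6
t 12.7 d -82.4 Fax 5.1 |lat| 1.0
t 12.8 d -82.4 Fax 4.2 |lat| 0.2
t 12.9 d -82.4 Fax 4.6 |lat| 1.1
t 13.0 d -82.5 Fax 4.3 |lat| 0.4
```

```bash
python3 -m crank '0 -0.0046 -0.0039 0 0 0;0 -0.0114 -0.0097 0 0 0;0 -0.0198 -0.0168 0 0 0;0 -0.0282 -0.024 0 0 0;0 -0.0366 -0.0311 0 0 0;0 -0.0442 -0.0376 0 0 0;0 -0.0495 -0.0421 0 0 0;0 -0.0495 -0.0421 0 0 0' >/dev/null; python3 ck.py 99; python3 -m crank '0 0 0 0 0 0' >/dev/null; python3 ck.py 99
python3 -c "
from h import *
s=vision.camera('side')[:,:,::-1];t=vision.camera('top')[:,:,::-1]
cv2.imwrite('pics/out1.png',np.hstack([cv2.resize(s[200:340,180:280],None,fx=4,fy=4),cv2.resize(t[140:280,170:270],None,fx=4,fy=4)]))"
```

```text
t 13.8 d -16.9 Fax -0.4 |lat| 1.1
t 13.9 d -18.0 Fax -1.2 |lat| 0.4
```

View pics/out1.png

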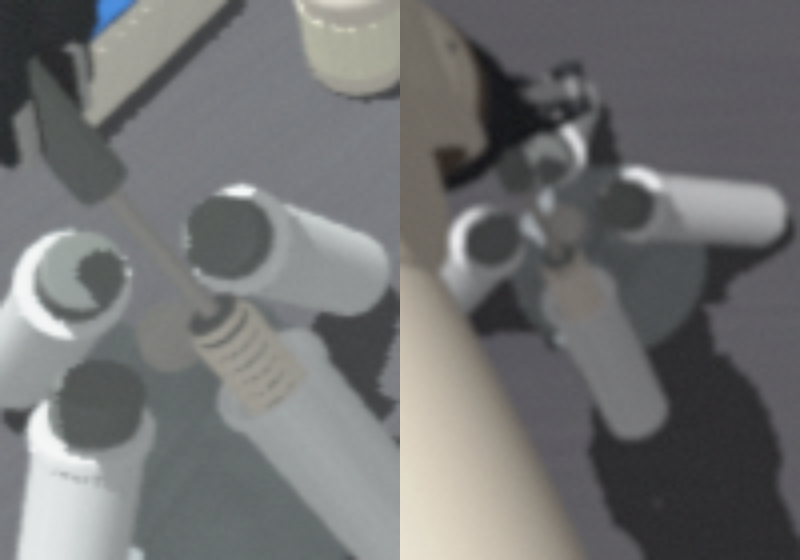

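```bash
python3 -m crank '0 0.0076 0.0065 0 0 0;0 0.0168 0.0143 0 0 0;0 0.0259 0.022 0 0 0;0 0.035 0.0298 0 0 0;0 0.0419 0.0356 0 0 0;0 0.0457 0.0389 0 0 0;0 0.0476 0.0405 0 0 0;0 0.0484 0.0412 0 0 0' >/dev/null; python3 ck.py 99; python3 -m crank '0 0.0006 0.0005 0 0 0;0 0.0011 0.0009 0 0 0' >/dev/null; for i in 1 2 3 4 5 6 7 8; do python3 -m crank '0 0 0 0 0 0' >/dev/null; python3 ck.py 99; done
```

```text
t 14.8 d -80.3 Fax 2.6 |lat| 1.1
t 15.1 d -81.8 Fax 3.2 |lat| 0.3
t 15.2 d -82.0 Fax 4.7 |lat| 0.4
t 15.3 d -82.1 Fax 4.2 |lat| 0.5
t 15.4 d -82.2 Fax 3.8 |lat| 0.5
t 15.5 d -82.3 Fax 3.4 |lat| 0.8
t 15.6 d -82.4 Fax 4.9 |lat| 0.9
t 15.7 d -82.5 Fax 4.4 |lat| 1.6
t 15.8 d -82.4 Fax 5.1 |lat| 0.7
```

```bash
python3 -m crank '0 -0.0046 -0.0039 0 0 0;0 -0.0114 -0.0097 0 0 0;0 -0.0198 -0.0168 0 0 0;0 -0.0282 -0.024 0 0 0;0 -0.0366 -0.0311 0 0 0;0 -0.0442 -0.0376 0 0 0;0 -0.0495 -0.0421 0 0 0;0 -0.0495 -0.0421 0 0 0' >/dev/null; python3 ck.py 99; python3 -m crank '0 0 0 0 0 0;0 0 0 0 0 0' >/dev/null; python3 ck.py 99
python3 -m crank '0 0.0076 0.0065 0 0 0;0 0.0168 0.0143 0 0 0;0 0.0259 0.022 0 0 0;0 0.035 0.0298 0 0 0;0 0.0419 0.0356 0 0 0;0 0.0457 0.0389 0 0 0;0 0.0476 0.0405 0 0 0;0 0.0484 0.0412 0 0 0' >/dev/null; python3 ck.py 99; python3 -m crank '0 0.0006 0.0005 0 0 0;0 0.0011 0.0009 0 0 0' >/dev/null; for i in 1 2 3 4 5 6 7 8 9 ; do python3 -m crank '0 0 0 0 0 0' >/dev/null; python3 ck.py 99; done
```

```text
t 16.6 d -16.8 Fax -0.8 |lat| 0.6
t 16.8 d -18.2 Fax -1.0 |lat| 1.1
t 17.6 d -80.2 Fax 1.8 |lat| 0.9
t 17.9 d -81.8 Fax 3.3 |lat| 0.3
t 18.0 d -82.0 Fax 4.3 |lat| 0.8
t 18.1 d -82.1 Fax 4.4 |lat| 0.9
t 18.2 d -82.2 Fax 5.3 |lat| 0.5
t 18.3 d -82.3 Fax 4.7 |lat| 0.9
t 18.4 d -82.4 Fax 4.1 |lat| 1.3
t 18.5 d -82.4 Fax 4.9 |lat| 0.3
t 18.6 d -82.4 Fax 5.0 |lat| 0.9
t 18.7 d -82.4 Fax 4.2 |lat| 0.8
```

```bash
python3 -m crank '0 -0.0076 -0.0065 0 0 0;0 -0.0152 -0.013 0 0 0;0 -0.0229 -0.0194 0 0 0;0 -0.0305 -0.0259 0 0 0;0 -0.0381 -0.0324 0 0 0;0 -0.0457 -0.0389 0 0 0;0 -0.0533 -0.0454 0 0 0;0 -0.0609 -0.0518 0 0 0' >/dev/null; python3 ck.py 99
python3 -m crank '0 -0.0115 -0.0098 0 0 0;0 -0.023 -0.0196 0 0 0;0 -0.034 -0.029 0 0 0;0 -0.045 -0.0383 0 0 0;0 -0.055 -0.0468 0 0 0;0 -0.065 -0.0553 0 0 0;0 -0.065 -0.0553 0 0 0' >/dev/null; python3 ck.py 99
python3 - <<'E'
from h import *
print(cur()[0],bot.get_obs()["opening"],rel([.5743,-.1964,.3103],Rt(-18.9,40,-1)))
E
```

```text
t 19.5 d -2.9 Fax -0.7 |lat| 0.3
t 20.2 d 83.4 Fax 0.1 |lat| 0.1
[0.6307 0.2327 0.3405] 0.01715858535242254 (array([-0.4014,  0.0004,  0.1646]), array([-0.5042,  0.5329,  0.2512]))
```

```bash
python3 -m crank '-0.02 -0.01 0.005 -0.02 0.02 0.01;-0.05 -0.02 0.015 -0.06 0.06 0.03;-0.085 -0.03 0.03 -0.1 0.11 0.05;-0.12 -0.035 0.045 -0.15 0.16 0.075;-0.155 -0.035 0.06 -0.2 0.21 0.1;-0.19 -0.035 0.075 -0.25 0.26 0.125;-0.22 -0.035 0.088 -0.29 0.31 0.145;-0.24 -0.035 0.095 -0.32 0.34 0.16'
python3 - <<'E'
from h import *
print(rel([.5743,-.1964,.3103],Rt(-18.9,40,-1)))
E
```

```text
time: 21.0
ee_pos: [0.592, -0.0266, 0.3561]
tcp_rot: [-119.2, 2.0, 83.0]
wrist_force: [0.3, 0.1, -1.5]
opening: 0.0172
(array([-0.169 ,  0.0468,  0.0225]), array([-0.1839,  0.1906,  0.0889]))
```

```bash
python3 -m crank '-0.03 0.005 0.003 -0.03 0.03 0.015;-0.06 0.01 0.006 -0.06 0.065 0.03;-0.09 0.018 0.01 -0.1 0.1 0.045;-0.12 0.028 0.014 -0.13 0.135 0.065;-0.145 0.038 0.018 -0.16 0.165 0.08;-0.169 0.047 0.022 -0.184 0.19 0.089;-0.169 0.047 0.022 -0.184 0.19 0.089;-0.169 0.047 0.022 -0.184 0.19 0.089'
python3 - <<'E'
from h import *
print(rel([.5743,-.1964,.3103],Rt(-18.9,40,-1)))
s=vision.camera("side")[:,:,::-1];t=vision.camera("top")[:,:,::-1]
a=cv2.imread("pics/s1.png")
cv2.imwrite("pics/back.png",np.hstack([cv2.resize(a[60:220,310:450],None,fx=2.85,fy=2.85),cv2.resize(s[60:220,310:450],None,fx=2.85,fy=2.85)]))
E
```

```text
time: 21.8
ee_pos: [0.5762, -0.1948, 0.3102]
tcp_rot: [-129.9, 0.0, 71.3]
wrist_force: [-0.1, -0.5, -0.4]
opening: 0.0174
(array([-0.0021, -0.0008,  0.0009]), array([-0.002 ,  0.0023,  0.0018]))
```

View pics/back.png

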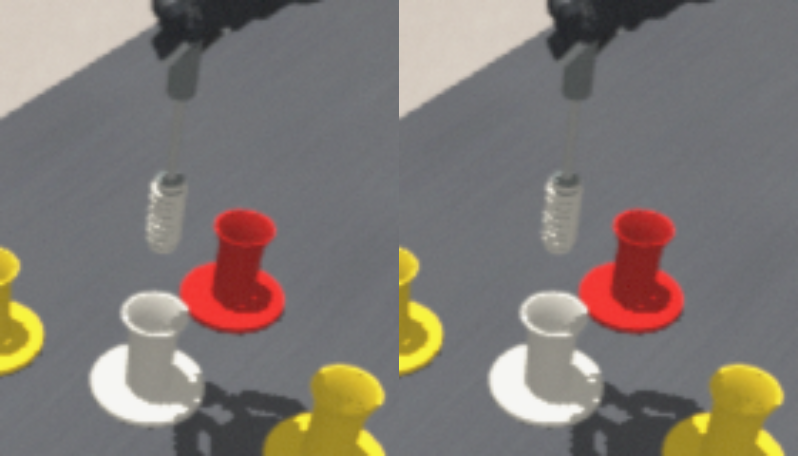

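Left is at the lift and right is now: the brush hangs the same way (tip at side 367,147), so it hasn't slipped. Lowering it.

```bash
python3 -m crank '-0.002 -0.001 0.001 0 0 0;-0.002 0.007 0.0087 0 0 0;-0.002 0.0205 0.02 0 0 0;-0.002 0.0365 0.033 0 0 0;-0.002 0.052 0.046 0 0 0;-0.002 0.067 0.059 0 0 0;-0.002 0.083 0.072 0 0 0;-0.002 0.091 0.0785 0 0 0'
python3 -m crank '0 0.0038 0.0032 0 0 0;0 0.0077 0.0064 0 0 0;0 0.0077 0.0064 0 0 0'
python3 -m crank '0 0 0 0 0 0;0 0 0 0 0 0'
```

```text
time: 22.7
ee_pos: [0.5739, -0.1954, 0.1881]
tcp_rot: [-129.8, 0.0, 71.3]
wrist_force: [-0.1, 0.7, -1.4]
opening: 0.0175
time: 23.0
ee_pos: [0.5749, -0.1961, 0.1814]
tcp_rot: [-130.0, 0.0, 71.3]
wrist_force: [0.5, 0.7, -1.3]
opening: 0.0177
time: 23.2
ee_pos: [0.5751, -0.1962, 0.1823]
tcp_rot: [-130.1, 0.0, 71.3]
wrist_force: [-0.1, 0.2, 0.2]
opening: 0.0173
```

```bash
cat > cz.py <<'E'
import sys
from h import *
o=bot.get_obs();print("z %.4f f"%o["ee_pos"][2],o["wrist_force"]);sys.exit(int(o["wrist_force"][2]>float(sys.argv[1])))
E
python3 -m crank '0 0.0038 0.0032 0 0 0;0 0.0077 0.0064 0 0 0;0 0.0077 0.0064 0 0 0' >/dev/null; python3 -m crank '0 0 0 0 0 0' >/dev/null; python3 cz.py 2.5 &&
python3 -m crank '0 0.0011 0.001 0 0 0;0 0.0011 0.001 0 0 0' >/dev/null && python3 cz.py 2.5 &&
python3 -m crank '0 0.0008 0.0006 0 0 0;0 0.0008 0.0006 0 0 0' >/dev/null && python3 cz.py 2.5 &&
python3 -m crank '0 0.0008 0.0006 0 0 0;0 0.0008 0.0006 0 0 0' >/dev/null && python3 cz.py 2.5 &&
python3 -m crank '0 0.0008 0.0006 0 0 0;0 0.0008 0.0006 0 0 0' >/dev/null && python3 cz.py 2.5
```

```text
z 0.1709 f [ 0.2358 -0.1862 -0.3796]
z 0.1697 f [ 1.1454 -0.1625 -1.6794]
z 0.1690 f [ 0.0708 -0.7375 -0.1009]
z 0.1690 f [-0.4603 -0.0839  4.7844]
```

```bash
python3 -m crank '0 0 0 0 0 0;0 0 0 0 0 0;0 0 0 0 0 0;0 0 0 0 0 0;0 0 0 0 0 0;0 0 0 0 0 0;0 0 0 0 0 0;0 0 0 0 0 0' -1
python3 -m crank '0 -0.015 0 0 0 0;0 -0.035 0 0 0 0;0 -0.06 0 0 0 0;0 -0.085 0 0 0 0;0 -0.11 0 0 0 0;0 -0.135 0 0 0 0;0 -0.15 0 0 0 0;0 -0.15 0 0 0 0'
python3 -m crank '0 0 0 0 0 0;0 0 0 0 0 0;0 0 0 0 0 0;0 0 0 0 0 0;0 0 0 0 0 0'
python3 - <<'E'
from h import *
s=vision.camera("side")[:,:,::-1];t=vision.camera("top")[:,:,::-1]
cv2.imwrite("pics/final.png",np.hstack([cv2.resize(s[90:390,165:465],None,fx=1.33,fy=1.33),cv2.resize(t[100:300,170:470],(399,399))]))
for n,i in(("side",s),("top",t)):
    o=cv2.imread(f"pics/{n}0.png"); d=cv2.absdiff(i,o).max(2)
    for nm,b in {"side":{"jar":(335,245,372,290),"reagent":(250,168,288,225),"rotor":(165,240,305,390),"brush":(340,108,390,165)},"top":{"jar":(285,228,312,256),"reagent":(288,132,318,168),"rotor":(165,150,275,255)}}[n].items():
        print(n,nm,"changed px",(d[b[1]:b[3],b[0]:b[2]]>40).sum())
E
```

```text
time: 25.0
ee_pos: [0.5749, -0.1962, 0.1678]
tcp_rot: [-130.0, 0.0, 71.3]
wrist_force: [0.6, 0.8, -1.0]
opening: 0.0856
time: 25.8
ee_pos: [0.4835, -0.1652, 0.2856]
tcp_rot: [-130.2, 0.0, 71.3]
wrist_force: [1.2, -0.2, 0.1]
opening: 0.0853
time: 26.3
ee_pos: [0.4837, -0.1652, 0.2822]
tcp_rot: [-130.0, 0.0, 71.3]
wrist_force: [-0.7, -0.3, 1.0]
opening: 0.0853
side jar changed px 0
side reagent changed px 0
side rotor changed px 0
side brush changed px 79
top jar changed px 0
top reagent changed px 0
top rotor changed px 0
```

View pics/final.png

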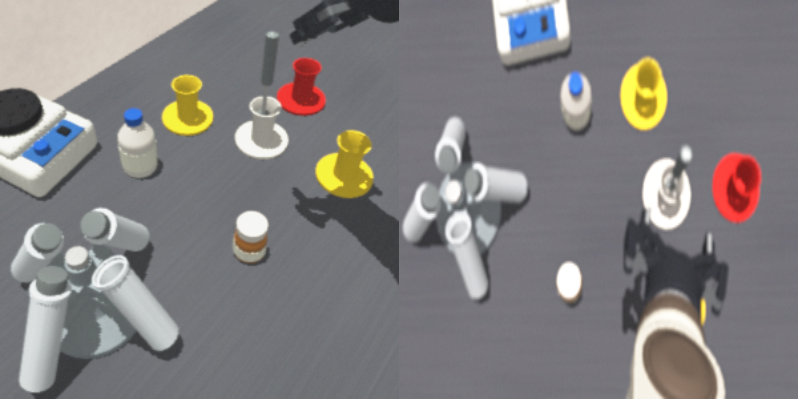

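The brush is upright in the white stand (side 367,120 at the handle top), the gripper is clear, and the bystanders haven't changed. Handing in.

```bash
python3 -c "
from workcell import bot;print(bot.job_done())"
```

```text
the job is handed in; nothing more can be done
None
```

I scrubbed the open sleeve with three strokes, put the brush back in the white stand and let go. I handed the job in at about 26 s of the 72 s allowed.

- **Strokes:** I felt the cushion about 80 mm below the mouth by the model. Each stroke pressed it in by about 2.5 mm, at 4 to 5 N along the sleeve, and paused there for roughly 0.8 s or more. The highest axial reading was 5.3 N.
- **Between strokes:** I drew the brush out 65 mm each time. The picture after the first stroke shows roughly 38 of the 60 mm of bristles outside the mouth. I repeated the same move after the second stroke but took no picture.
- **Brush back:** It touched the stand floor at the same height as when I picked it up, with a reading of about 5 N. The final pictures show it upright in the stand with the open gripper clear of it.
- **Bystanders:** The jar, bottle and rotor show no changed pixels in either view.

**Disagreements:**
- The two cameras differed by 4–5 mm on the stand and handle position.
- My image check of the brush against the sleeve asked for a 4.5 mm sideways correction. I applied half of it, and the brush went in centred with no side load.
- The rotor's mouth measured about 130 mm high, lower than the stated 165 mm overall height would suggest.
- Force readings carry about 1 N of noise, so the 2.5 mm of give is good to about ±0.5 mm.

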